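# Hold a syringe plunger at the pointer for a leak test

### The arm

A 6-joint arm with a two-finger parallel gripper is mounted at the origin on the work surface. World frame = base frame: x ahead of the robot, y to its left, z up, the work surface at z = 0. Lengths are in m, angles in rad, forces in N, time in s.
With the tool pointing down it reaches from about 0.3 to 0.775 m from the base axis. Payload 14.6 kg.
Tool frame: the origin (TCP) lies on the front face of the gripper's body, between the roots of the fingers; the fingertips stand 97 mm ahead of it and the grasp point (between the pads) lies 78 mm ahead of it; z points along the fingers, x is the direction in which the jaws open and shut, and the axes are right-handed (so a half turn about z gives the same grasp; the last joint's range is limited). The gripper opens to 94 mm and grips with 3 to 60 N. Pads are 16 mm wide; open, the fingers measure 119 mm over their backs; the gripper's body (75 mm by 177 mm) begins 78 mm behind the grasp point.
Start: joints at [-0.067, 0.3, 1.521, -0, 1.321, -0.067], TCP at [0.55, -0, 0.303] pointing down, gripper open.
Joint ranges: [-3.03, 3.03], [-0.79, 2.21], [0.23, 2.52], [-1.04, 4.18], [0, 3.07], [-2.55, 2.55]. Speed limits (rad/s): [2.22, 2.22, 2.57, 3.14, 3.14, 3.14].

### API

Orientations are given as [roll, pitch, yaw] about the fixed x, y, z axes, in that order (R = Rz(yaw) Ry(pitch) Rx(roll)).
In Python, from station import sensors, camera, ctrl gives the robot as it stands.
- The arm moves only by the tool move_arm, never from a script. Its argument "rows" is text: rows parted by semicolons, each of 6 numbers parted by spaces: the shift along the tool's x, y, z in mm, then the turn, a rotation vector about the tool's x, y, z in rad. In form: x y z wx wy wz; .... A call has 1 to 20 rows; each row shifts and turns the pose as measured when the row begins, along the tool's axes as they then stand; what a row does not reach is not made up. A row lasts 1/8 s, in which the tool goes at most 62.5 mm and 10.7 degrees, less where a joint would pass 70% of its speed; a pose out of reach is approached as far as the arm can. A call with a gripper value outside its range is refused whole. "grip" is the opening, from -1 (shut) to 1 (fully open), set as the call begins (left out, the last holds). The fingers move at their own pace and stop on an object; "newtons" is the grip in N (left out, the last holds). Time passes only in rows, so rows that do not move let the fingers close. It gives the time, the measured TCP pose, the force and the opening at its end, in the units of the state.
- sensors.get_obs(): the state, without advancing time (a new reading comes with each control period).
- camera(name): name is "scene" or "side" or "wrist"; returns a dict with "color" (384x512x3 uint8, blue, green, red), "z_map" (384x512 float32, m along the optical axis (not along the pixel's ray), 0 where there is no reading), "mtx" (3x3 intrinsics, pixels), "distortion" ([k1, k2, p1, p2, k3] as OpenCV has them; the pictures are not rectified), "position" and "attitude" of the camera in the world; the wrist camera has in their place "hand_eye" (4x4, takes a point from camera to tool coordinates, whose origin is the TCP and whose axes are the tool frame's). Camera axes: x right, y down, z forward; pixel columns grow to the right and rows downward; lengths in m; the calibration is good to about 2 mm. A picture is of the moment at which its call begins: read the wrist's pose just before it.
- ctrl.hand_in(): hands the job in, once; it reports no verdict.
The state is a dict: "time_s": time; "qpos": joint angles; "joint_vel": joint speeds; "tau": joint torques, N m; "ee_pos": TCP position; "eef_rot": TCP orientation; "force": force on the tool from outside, world axes, zero at the start; "moment": the same for the moment, N m; "grip_width": finger opening in m.
Only numpy, scipy, OpenCV 4.12 (cv2) and the standard library are available. Lean on these libraries where they do the work, as an engineer would, in place of code of your own. Each camera call takes 0.05 s, during which the arm holds its last target.

### The job

Set up the leak test of the glass syringe: on the pressure logger press the round key, then the square key, then the long bar key, each fully down and let up again before the next. Then take the plunger by its knob, draw it straight up out of the barrel, without forcing it sideways, until the underside of the knob is level with the pointer on the post, and finish there, still gripping the plunger and holding it steady with its piston inside the barrel. Do not disturb the rack, the beaker or the vial block.

Things in the scene. Friction and masses are not known exactly. Their poses are not given: they have to be found in the camera images.
- stand: Fixed syringe test stand: a white base plate 100 x 155 x 20 mm carrying a clear upright glass barrel (outside 39 mm dia, inside 30 mm, from 20 to 130 mm above the table) and, 85 mm from the barrel's axis along the stand's +y, an upright steel post 10 mm dia whose top is 230 mm above the table. Origin: on the barrel's axis, at table height; z up.
- barrel_mouth (a point): Centre of the barrel's open upper end, 130 mm above the table, on its vertical axis.
- plunger: Loose syringe plunger, upright in the barrel (0.13 to 0.25 kg): white piston 28.8 mm dia x 35 mm tall, steel rod 12 mm dia, and on top a black plastic grip knob, a cylinder 26 mm dia x 38 mm tall. Origin: centre of the piston's underside (it starts on the barrel's floor, 20 mm above the table); z up along the rod. The knob spans 130 to 168 mm above the origin. The piston comes out of the barrel after 110 mm of lift; nothing but its weight and light rubbing resists the draw.
- knob_under (a point): Centre of the underside of the plunger's knob, 130 mm above the plunger's origin; it starts 150 mm above the table.
- pointer_tip (a point): Tip of the fixed pointer: a black collar (22 mm dia, 16 mm tall) on the post with a thin horizontal steel blade that points at the barrel's axis. The point lies at mid-thickness of the blade (3 mm), 47 mm from the barrel's axis. Its height is the height wanted for the knob's underside: 25 to 68 mm above where the knob starts.
- logger: Fixed white pressure logger, a box 130 (x) x 220 (y) x 45 mm, with a dark display strip along its far (+x) edge and three black keys in a row along its y axis, 60 mm apart, 20 mm nearer the robot than its centre; which key is where varies. Origin: centre of its underside; z up.
- key_round (a joint): Travel of this key in m: 0 is up, 0.006 fully down (positive pressed). Spring: about 2 N to start it moving, 5 N fully down; it springs back up when released. The round key, 24 mm dia.
- key_square (a joint): Travel of this key in m: 0 is up, 0.006 fully down (positive pressed). Spring: about 2 N to start it moving, 5 N fully down; it springs back up when released. The square key, 24 x 24 mm.
- key_bar (a joint): Travel of this key in m: 0 is up, 0.006 fully down (positive pressed). Spring: about 2 N to start it moving, 5 N fully down; it springs back up when released. The long bar key, 44 mm along the logger's x and 12 mm wide.
- key_round_top (a point): Centre of the top face of the round key; 57 mm above the table when up. The key faces up.
- key_square_top (a point): Centre of the top face of the square key; 57 mm above the table when up.
- key_bar_top (a point): Centre of the top face of the long bar key; 57 mm above the table when up.
- rack: Bystander: loose yellow test-tube rack with tubes, 70 x 150 x 109 mm tall. Origin: centre of its underside.
- beaker: Bystander: loose glass beaker, 68 mm dia x 85 mm. Origin: centre of its underside.
- vial_block: Bystander: loose green block with two small vials, 45 x 45 x 47 mm. Origin: centre of its underside.
There are look-alikes about, which are no part of the job. What is shaped like the stand but blue is not meant.

How it is judged:
On the way, in this order (a step that is already met when the one before it is completed fails the run):
1. the round key is pressed down alone (value of joint key_round above 0.004 m and value of joint each of key_square, key_bar below 0.002 m), for 0.05 s.
2. then the square key is pressed down alone (value of joint key_square above 0.004 m and value of joint each of key_round, key_bar below 0.002 m), for 0.05 s.
3. then the long bar key is pressed down alone (value of joint key_bar above 0.004 m and value of joint each of key_round, key_square below 0.002 m), for 0.05 s.
4. then the gripped plunger's knob underside is level with the pointer (z of knob_under in the frame of pointer_tip between -0.006 and 0.006 m and contact force between the fingers and plunger above 1 N), for 0.2 s.
At the end, for the whole second after the job is handed in: Fingers hold the plunger (over 1 N) at rest (under 10 mm/s); knob underside within 6 mm of the pointer's height; piston at least 20 mm inside the barrel, on its axis within 4 mm, upright within 0.08 rad, pressing on the barrel with under 8 N; all keys up (under 2 mm) (all of step 4 and z of plunger in the frame of barrel_mouth below -0.02 m and horizontal distance between plunger and barrel_mouth below 0.004 m and angle between plunger's own z axis and vertical below 0.08 rad and linear speed of plunger below 0.01 m/s and contact force between plunger and stand below 8 N and value of joint each of key_round, key_square, key_bar below 0.002 m); the arm keeps its last pose, push and grip.
It fails at once if two keys are pressed at once (value of joint each of key_round, key_square above 0.003 m or value of joint each of key_square, key_bar above 0.003 m or value of joint each of key_round, key_bar above 0.003 m).
It fails at once if the piston is drawn out of the barrel (z of plunger in the frame of barrel_mouth above -0.005 m).
It fails at once if the plunger is forced against the barrel (over 25 N) (contact force between plunger and stand above 25 N).
It fails at once if the rack, beaker or vial block is disturbed (moved over 30 mm) (distance of any of rack, beaker, vial_block from where it was at the start of the episode above 0.03 m).
It also fails if it takes over 64 s, if anything falls off the work surface, if the arm or the gripper's body presses on something with over 40 N, if the wrist force passes 120 N, or if a joint passes its speed limit or range.

## Working session

There is one attempt and no reset: what is moved stays moved. The work goes in short steps, Python scripts to look and compute and a tool call to move; the robot and the scene stay as the last step left them, time stands still between calls to the robot, and variables do not carry over. Pictures are saved under pics/ and viewed, and the job is handed in when it is done.

Besides the shell and the picture viewer there is one more tool, called after "Emit:" in YAML: its name, and indented under it one key for each argument. move_arm: Moves the arm, as the interface text tells. Its arguments: {"type":"object","properties":{"rows":{"type":"string"},"grip":{"type":"number"},"newtons":{"type":"number"}},"required":["rows"]}

```bash
mkdir -p pics
cat > h.py <<'E'
import numpy as np, cv2
from station import sensors, camera, ctrl
def grab(n,tag):
    o=sensors.get_obs(); c=camera(n); cv2.imwrite(f'pics/{tag}.png',c['color']); 
    np.savez(f'{tag}.npz',**{k:np.array(v) for k,v in c.items()},ee=o['ee_pos'],rot=o['eef_rot'])
    return c,o
E
python3 - <<'E'
from h import *
for n in ['scene','side','wrist']:
    c,o=grab(n,n+'0'); print(n,{k:np.array(v).round(4).tolist() for k,v in c.items() if k not in('color','z_map')})
print(o)
E
```

```text
scene {'mtx': [[349.3156, 0.0, 255.5893], [0.0, 349.3156, 192.3379], [0.0, 0.0, 1.0]], 'distortion': [-0.0078, 0.0, 0.0, 0.0, 0.0], 'position': [1.2712, -0.2698, 0.731], 'attitude': [-2.1937, -0.0185, 1.2412]}
side {'mtx': [[457.0097, 0.0, 250.7285], [0.0, 457.0097, 192.4779], [0.0, 0.0, 1.0]], 'distortion': [-0.0878, 0.0, 0.0, 0.0, 0.0], 'position': [-0.0091, -1.1424, 0.8645], 'attitude': [-2.0913, -0.0103, -0.4049]}
wrist {'mtx': [[318.7832, 0.0, 252.9495], [0.0, 318.7832, 188.2524], [0.0, 0.0, 1.0]], 'distortion': [0.0184, 0.0, 0.0, 0.0, 0.0], 'hand_eye': [[1.0, 0.0011, -0.0001, 0.0005], [-0.0011, 0.9626, 0.2709, -0.0789], [0.0004, -0.2709, 0.9626, -0.082], [0.0, 0.0, 0.0, 1.0]]}
{'time_s': 0.1, 'qpos': array([-6.65897865e-02,  3.00403190e-01,  1.52152810e+00, -5.42707796e-06,
        1.32071136e+00, -6.65904566e-02]), 'joint_vel': array([-1.15584971e-03, -1.81590911e-03, -1.65496056e-03,  6.23580934e-04,
       -9.41952728e-04, -5.37699948e-05]), 'tau': array([ 1.84928511e-03, -5.32644153e+01, -3.53284299e+01,  7.10431044e-02,
        2.34944851e-02, -7.30603051e-05]), 'ee_pos': array([5.49858917e-01, 1.11786051e-05, 3.02145943e-01]), 'eef_rot': array([-3.14152803e+00,  1.04801907e-03,  2.04987306e-06]), 'force': array([-0.61585521, -0.44918504,  0.68523977]), 'moment': array([-0.01797799,  0.01166438, -0.04333754]), 'grip_width': 0.09410816644733398}
```

View pics/scene0.png

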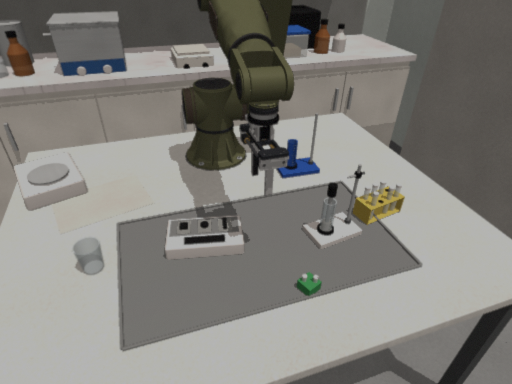

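View pics/side0.png

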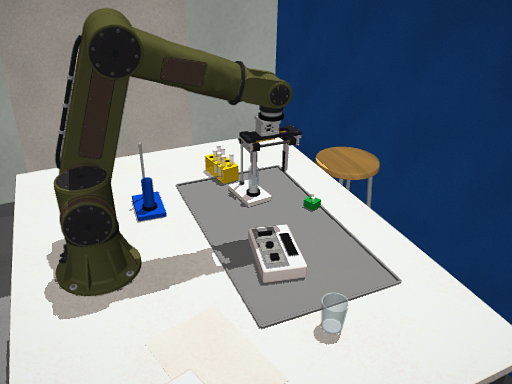

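View pics/wrist0.png

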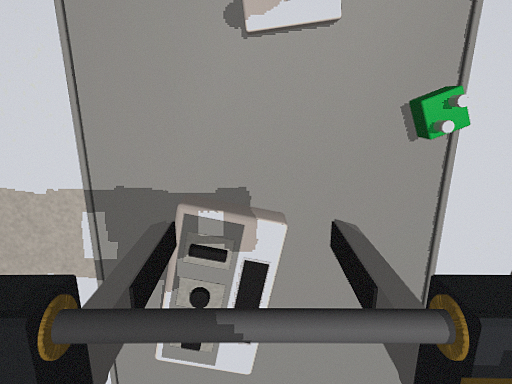

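The scene image shows the logger at about (205,236), the white stand at (332,215), the rack at (380,203), the beaker at (90,256) and the vial block at (310,283). The wrist view shows the bar key at (208,253) and the round key at (200,297), with the third key behind the gripper bar. Next I'll enlarge crops.

Run:
```python
import cv2
def crop(t,x0,x1,y0,y1,s): 
    im=cv2.imread(f'pics/{t}.png')[y0:y1,x0:x1]; return cv2.resize(im,None,fx=s,fy=s,interpolation=cv2.INTER_CUBIC)
cv2.imwrite('pics/c1.png',crop('scene0',155,255,205,265,8))
cv2.imwrite('pics/c2.png',crop('scene0',295,415,155,255,6)) 
cv2.imwrite('pics/c3.png',crop('side0',190,310,130,290,3.7))
```

```text
(no output)
```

View pics/c1.png

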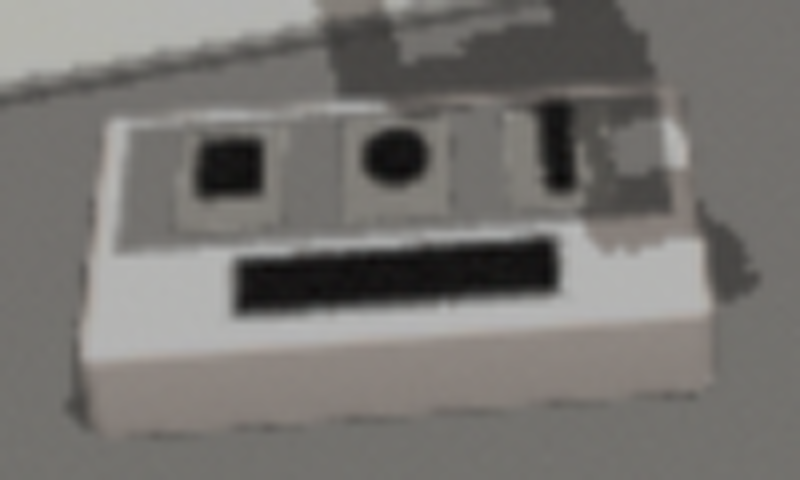

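View pics/c2.png

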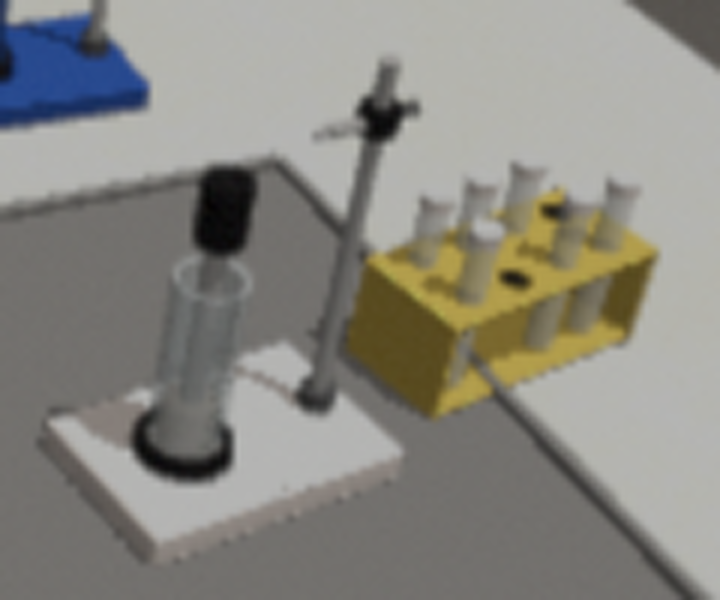

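View pics/c3.png

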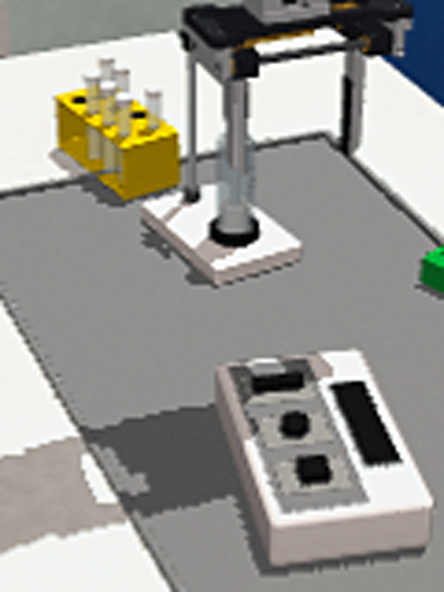

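```bash
cat >> h.py <<'E'
from scipy.spatial.transform import Rotation as Ro
def load(tag):
    d=np.load(f'{tag}.npz')
    if 'hand_eye' in d:
        T=np.eye(4);T[:3,:3]=Ro.from_euler('xyz',d['rot']).as_matrix();T[:3,3]=d['ee'];T=T@d['hand_eye'];R,p=T[:3,:3],T[:3,3]
    else: R,p=Ro.from_euler('xyz',d['attitude']).as_matrix(),d['position']
    return d,R,p
def ray(tag,uv):
    d,R,p=load(tag)
    n=cv2.undistortPoints(np.array([[uv]],float),d['mtx'],d['distortion'])[0,0]
    return p,R@np.array([n[0],n[1],1])
def atz(tag,uv,z):
    p,r=ray(tag,uv); return p+r*(z-p[2])/r[2]
def depth(tag,uv):
    d,R,p=load(tag); p,r=ray(tag,uv); return p+r*d['z_map'][int(round(uv[1])),int(round(uv[0]))]
def proj(tag,P):
    d,R,p=load(tag); return cv2.projectPoints((np.array(P,float).reshape(-1,3)-p)@R,np.zeros(3),np.zeros(3),d['mtx'],d['distortion'])[0][:,0]
E
python3 - <<'E'
from h import *
np.set_printoptions(precision=4,suppress=True)
for n,s,c,w in [('sq',(183.9,225.9),(274.9,256.8),None),('rd',(204.5,224.5),(269.7,244.6),(200,297)),('bar',(224.75,223.4),(264.9,233),(208,253))]:
    print(n,atz('scene0',s,.057),atz('side0',c,.057),atz('wrist0',w,.057) if w else '')
print('knobtop',atz('scene0',(333.2,184.7),.188),depth('scene0',(332,190)))
print('knobunder',atz('scene0',(331.7,195.3),.15))
print('post top',atz('scene0',(359.8,165.3),.23),'base',atz('scene0',(347.8,221.2),.025))
for u in [(358.3,174.7),(348,177.2),(359.8,166),(358,173)]: print(depth('scene0',u))
for n,u in [('beaker',(89,245)),('vial',(309,280)),('rack',(380,203))]: print(n,depth('scene0',u))
E
```

```text
sq [ 0.4829 -0.2069  0.057 ] [ 0.4717 -0.2169  0.057 ] 
rd [ 0.4949 -0.1488  0.057 ] [ 0.483  -0.1581  0.057 ] [ 0.4879 -0.146   0.057 ]
bar [ 0.508  -0.0913  0.057 ] [ 0.495  -0.0981  0.057 ] [ 0.4993 -0.0891  0.057 ]
knobtop [0.5891 0.2014 0.188 ] [0.5962 0.1957 0.176 ]
knobunder [0.5875 0.2039 0.15  ]
post top [0.5788 0.284  0.23  ] base [0.5784 0.2864 0.025 ]
[0.5827 0.2829 0.2015]
[ 1.2712 -0.2698  0.731 ]
[0.5791 0.2843 0.2278]
[0.5791 0.2835 0.2048]
beaker [ 0.4867 -0.4626  0.0599]
vial [0.7568 0.0644 0.0301]
rack [0.5678 0.4029 0.0622]
```

Emit:
move_arm:
  rows: "-15 35 12 0 0 0;-15 35 12 0 0 0;-15 35 12 0 0 0;-15 35 12 0 0 0;0 0 0 0 0 0;0 0 0 0 0 0"
  grip: -1
  newtons: 20

```text
time_s: 0.9
ee_pos: [0.4879, -0.1432, 0.2519]
eef_rot: [-3.141, 0.002, 0.001]
force: [-0.4, -0.3, 0.4]
grip_width: 0.0376
```

Run:
```python
from h import *
c,o=grab('wrist','w1'); print(o['ee_pos'],o['eef_rot'],o['grip_width'],o['force'])
cv2.imwrite('pics/w1b.png',cv2.resize(c['color'],None,fx=1.5,fy=1.5))
```

```text
[ 0.48793306 -0.14321852  0.25194121] [-3.14072304e+00  2.25891946e-03  1.16671205e-03] 0.03755067224280896 [-0.35548439 -0.34280435  0.43114041]
```

View pics/w1b.png

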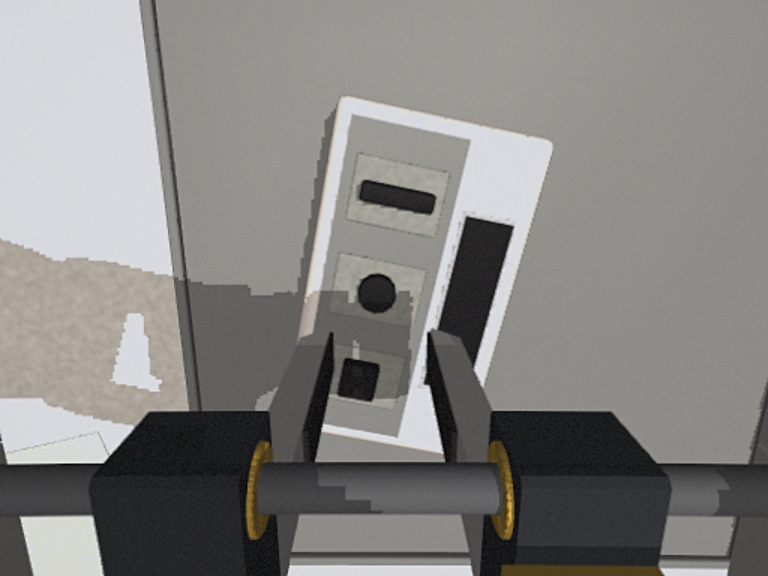

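The wrist view shows the bar key at (397,196)/1.5, the round key at (376,293)/1.5 and the square key at (358,379)/1.5.

Run:
```python
from h import *
np.set_printoptions(precision=4,suppress=True)
for n,u in [('bar',(397,194)),('rd',(376,292)),('sq',(358.5,378.5))]:
    u=((u[0]+.5)/1.5-.5,(u[1]+.5)/1.5-.5); print(n,atz('w1',u,.057),depth('w1',u))
```

```text
bar [ 0.4977 -0.0894  0.057 ] [ 0.4977 -0.0895  0.0561]
rd [ 0.4857 -0.1479  0.057 ] [ 0.4857 -0.1477  0.0576]
sq [ 0.4746 -0.2055  0.057 ] [ 0.4746 -0.2055  0.057 ]
```

Emit:
move_arm:
  rows: "-2 5 30 0 0 0;0 0 30 0 0 0;0 0 20 0 0 0;0 0 6 0 0 0;0 0 0 0 0 0"

```text
time_s: 1.58
ee_pos: [0.4884, -0.1447, 0.1657]
eef_rot: [3.141, -0.002, 0.007]
force: [-0.0, -0.4, 0.2]
grip_width: 0.0001
```

Emit:
move_arm:
  rows: "-2 3 8 0 0 0;0 0 4 0 0 0;0 0 4 0 0 0;0 0 3 0 0 0"

```text
time_s: 2.08
ee_pos: [0.4872, -0.1479, 0.148]
eef_rot: [3.14, -0.005, 0.007]
force: [-9.5, 4.8, 32.1]
grip_width: 0.0004
```

Emit:
move_arm:
  rows: "0 0 -1 0 0 0;0 0 -10 0 0 0;0 0 -15 0 0 0;0 0 -5 0 0 0;0 0 0 0 0 0"

```text
time_s: 2.7
ee_pos: [0.4872, -0.148, 0.1818]
eef_rot: [3.14, -0.006, 0.007]
force: [-0.2, -1.0, 0.1]
grip_width: 0.0003
```

Emit:
move_arm:
  rows: "-6 29 0 0 0 0;-6 28 0 0 0 0;0 0 0 0 0 0;0 0 10 0 0 0;0 0 5 0 0 0;0 0 0 0 0 0"

```text
time_s: 3.45
ee_pos: [0.4754, -0.2041, 0.1644]
eef_rot: [3.141, -0.004, 0.009]
force: [0.5, -0.1, -0.1]
grip_width: 0.0004
```

Emit:
move_arm:
  rows: "-1 1 5 0 0 0;0 0 5 0 0 0;0 0 3 0 0 0;0 0 2 0 0 0"

```text
time_s: 3.95
ee_pos: [0.4747, -0.2047, 0.1489]
eef_rot: [3.141, -0.004, 0.01]
force: [-1.7, 0.8, 5.4]
grip_width: 0.0005
```

Emit:
move_arm:
  rows: "0 0 1.5 0 0 0;0 0 0 0 0 0"

```text
time_s: 4.2
ee_pos: [0.4747, -0.2048, 0.1485]
eef_rot: [3.141, -0.004, 0.01]
force: [-3.0, 0.8, 4.5]
grip_width: 0.0002
```

Emit:
move_arm:
  rows: "0 0 -10 0 0 0;0 0 -15 0 0 0;0 0 -5 0 0 0;0 0 0 0 0 0;6 -29 0 0 0 0;6 -29 0 0 0 0;6 -29 0 0 0 0;6 -29 0 0 0 0;0 0 0 0 0 0"

```text
time_s: 5.32
ee_pos: [0.4976, -0.0855, 0.1797]
eef_rot: [3.141, -0.004, 0.009]
force: [-0.3, -0.1, 0.4]
grip_width: 0.0006
```

Emit:
move_arm:
  rows: "0 4 10 0 0 0;0 0 5 0 0 0;0 0 5 0 0 0;0 0 4 0 0 0;0 0 3 0 0 0"

```text
time_s: 5.95
ee_pos: [0.4972, -0.0921, 0.1503]
eef_rot: [3.141, -0.003, 0.006]
force: [-1.0, 2.3, 3.5]
grip_width: 0.0007
```

Emit:
move_arm:
  rows: "0 0 3 0 0 0;0 0 2 0 0 0;0 0 0 0 0 0"

```text
time_s: 6.32
ee_pos: [0.4973, -0.092, 0.1486]
eef_rot: [3.141, -0.003, 0.007]
force: [-3.7, 1.3, 4.1]
grip_width: 0.0007
```

Emit:
move_arm:
  rows: "0 0 3 0 0 0;0 0 3 0 0 0"

```text
time_s: 6.58
ee_pos: [0.4977, -0.0921, 0.1475]
eef_rot: [3.14, -0.005, 0.007]
force: [-25.8, 5.1, 53.2]
grip_width: 0.0
```

Emit:
move_arm:
  rows: "0 0 -8 0 0 0;0 0 -20 0 0 0;0 0 -50 0 0 0;10 -40 -45 0 0 0;20 -50 -45 0 0 0;20 -50 -35 0 0 0;20 -50 -25 0 0 0;20 -50 0 0 0 0;0 0 0 0 0 0;0 0 0 0 0 0"
  grip: 1

```text
time_s: 7.82
ee_pos: [0.5836, 0.1473, 0.3764]
eef_rot: [3.139, -0.009, 0.006]
force: [0.2, -0.9, 0.1]
grip_width: 0.0934
```

Run:
```python
from h import *
c,o=grab('wrist','w2'); print(o['ee_pos'],o['eef_rot'],o['grip_width'],o['force'])
cv2.imwrite('pics/w2b.png',cv2.resize(c['color'],None,fx=1.5,fy=1.5))
c,o=grab('side','s2');c2,o=grab('scene','sc2')
cv2.imwrite('pics/s2b.png',cv2.resize(c['color'][120:220,190:310],None,fx=6,fy=6,interpolation=2))
cv2.imwrite('pics/sc2b.png',cv2.resize(c2['color'][155:255,295:415],None,fx=6,fy=6,interpolation=2))
```

```text
[0.58358409 0.147317   0.37636381] [ 3.13899471 -0.00908035  0.0057462 ] 0.09344535324387239 [ 0.22611541 -0.89235972  0.09932087]
```

View pics/w2b.png

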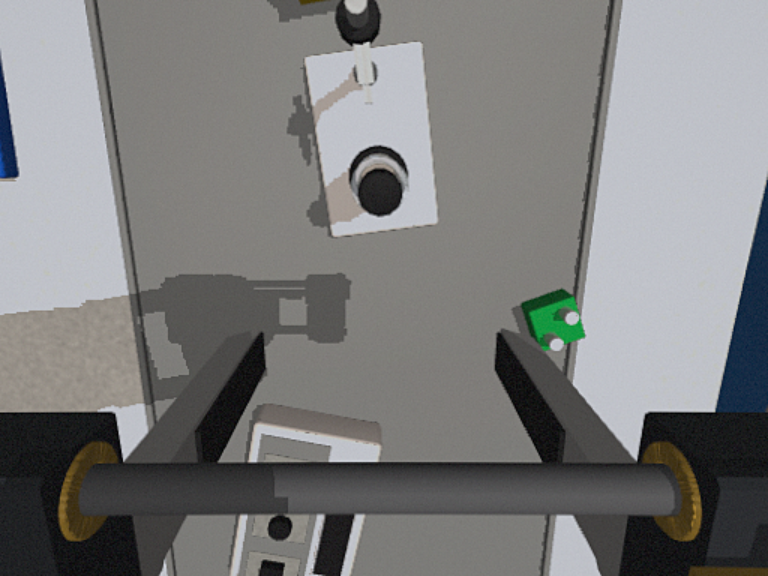

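View pics/s2b.png

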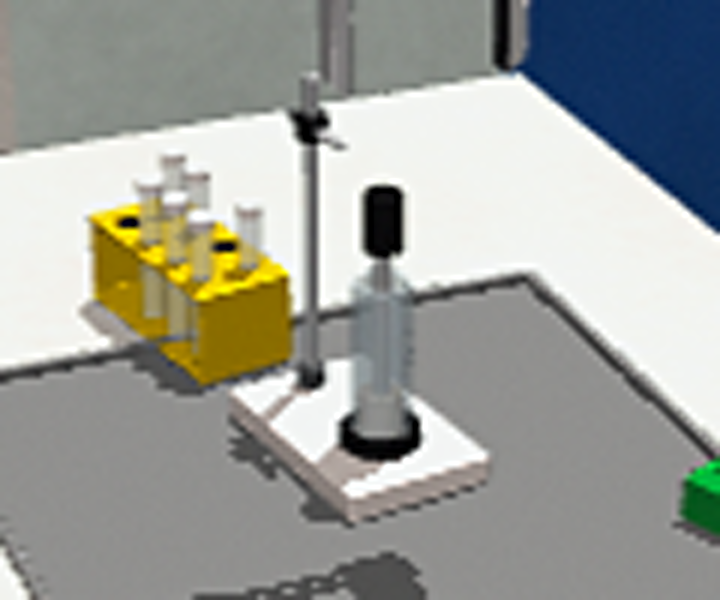

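View pics/sc2b.png

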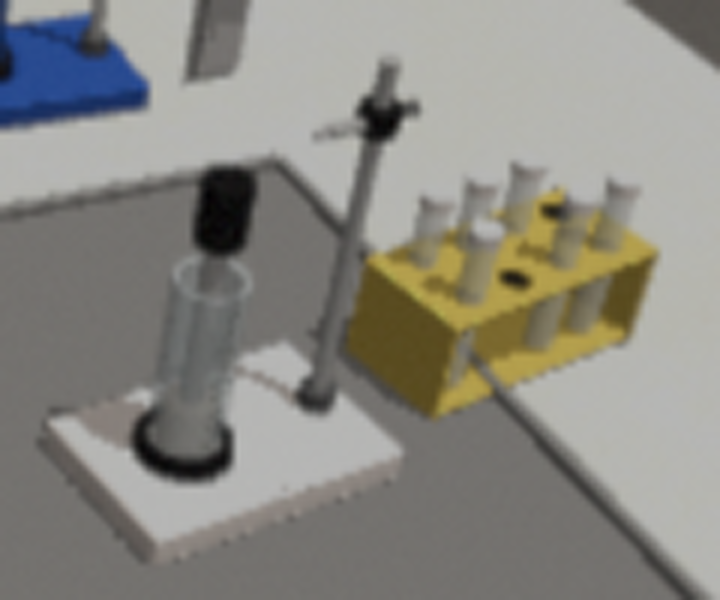

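Run:
```python
from h import *
np.set_printoptions(precision=4,suppress=True)
w=lambda u:((u[0]+.5)/1.5-.5,(u[1]+.5)/1.5-.5)
k=atz('w2',w((380,191)),.188); print('knob',k,depth('w2',w((380,191))))
print('mouth',atz('w2',w((378,175)),.13))
for u in [(368,100),(367,95),(366,80),(365,65),(364,50)]: print('blade',u,depth('w2',w(u)))
print('collar',[depth('w2',w(u)) for u in [(345,30),(370,30),(357,37)]],'posttop',depth('w2',w((356,8))),'base plate',depth('w2',w((400,120))))
for c in [((310,375),(320,60)),((305,225),(425,130))]: pass
for a in [(305,57),(421,42),(438,222),(331,237)]: print('corner',atz('w2',w(a),.02))
for z in [.175,.185,.195,.2,.205,.21,.215]:
    p=atz('w2',w((368.5,103)),z); print(z,p,np.linalg.norm((p-k)[:2]))
```

```text
knob [0.5855 0.2027 0.188 ] [0.5855 0.2028 0.1893]
mouth [0.5847 0.2082 0.13  ]
blade (368, 100) [0.579  0.249  0.1992]
blade (367, 95) [0.5785 0.2515 0.1981]
blade (366, 80) [0.578  0.2583 0.1996]
blade (365, 65) [0.5776 0.2651 0.1999]
blade (364, 50) [0.5771 0.2719 0.1998]
collar [array([0.5682, 0.2793, 0.2059]), array([0.5801, 0.2794, 0.2058]), array([0.5739, 0.2764, 0.2055])] posttop [0.5744 0.2827 0.2297] base plate [0.6041 0.2486 0.0205]
corner [0.5238 0.2977 0.02  ]
corner [0.6204 0.3099 0.02  ]
corner [0.6408 0.1602 0.02  ]
corner [0.5421 0.1457 0.02  ]
0.175 [0.5789 0.2496 0.175 ] 0.047314356565521826
0.185 [0.5791 0.2488 0.185 ] 0.04648632481246121
0.195 [0.5792 0.2479 0.195 ] 0.04565830439212268
0.2 [0.5793 0.2475 0.2   ] 0.04524429862616321
0.205 [0.5794 0.2471 0.205 ] 0.044830295932456014
0.21 [0.5794 0.2467 0.21  ] 0.04441629639691015
0.215 [0.5795 0.2463 0.215 ] 0.04400230010866712
```

Emit:
move_arm:
  rows: "2 -28 0 0.003 -0.009 -0.06;-2 -27 0 0 0 -0.07;0 0 30 0 0 0;0 0 15 0 0 0;0 0 0 0 0 0;0 0 0 0 0 0"

```text
time_s: 8.72
ee_pos: [0.582, 0.1978, 0.3328]
eef_rot: [-3.141, -0.003, 0.131]
force: [-0.3, 0.1, -1.4]
grip_width: 0.0942
```

Run:
```python
from h import *
o=sensors.get_obs()
c,o=grab('wrist','w3'); print(o['ee_pos'],o['eef_rot'])
cv2.imwrite('pics/w3b.png',cv2.resize(c['color'],None,fx=1.5,fy=1.5))
R=Ro.from_euler('xyz',o['eef_rot']).as_matrix(); print(R.T@(np.array([.5855,.2027,.169])-o['ee_pos']))
c,o=grab('scene','sc3');cv2.imwrite('pics/sc3b.png',cv2.resize(c['color'][130:260,290:420],None,fx=4.5,fy=4.5,interpolation=2))
```

```text
[0.58203734 0.19782724 0.33279064] [-3.14116863e+00 -2.75400968e-03  1.31274264e-01]
[ 0.0036196  -0.00430812  0.16380307]
```

View pics/w3b.png

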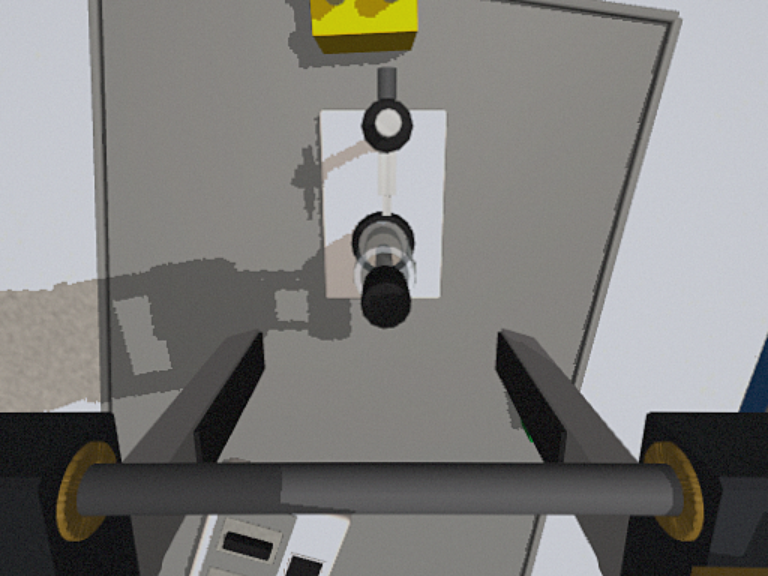

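View pics/sc3b.png

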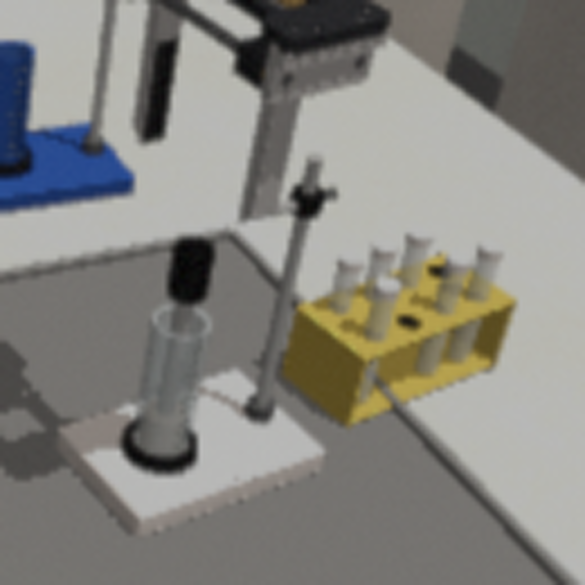

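Run:
```python
from h import *
np.set_printoptions(precision=4,suppress=True)
w=lambda u:((u[0]+.5)/1.5-.5,(u[1]+.5)/1.5-.5)
d,_,_=load('w3'); ee=d['ee']; R=Ro.from_euler('xyz',d['rot']).as_matrix()
# knob top: depth points within z .183-.193
pts=np.array([depth('w3',(u,v)) for v in range(180,225) for u in range(230,285)])
m=abs(pts[:,2]-.1885)<.003; q=pts[m]; print(len(q),q.min(0),q.max(0),q.mean(0),np.median(q,0)); print((q.min(0)+q.max(0))/2)
print(R.T@((q.min(0)+q.max(0))/2-ee), atz('w3',w((387,303)),.188))
pts=np.array([depth('w3',(u,v)) for v in range(95,145) for u in range(250,268)])
m=abs(pts[:,2]-.2)<.004; print('blade',m.sum(),np.median(pts[m],0),pts[m][:,1].min())
pts=np.array([depth('w3',(u,v)) for v in range(60,105) for u in range(235,285)])
m=abs(pts[:,2]-.206)<.003; print('collar',m.sum(),np.median(pts[m],0)); m=abs(pts[:,2]-.23)<.003; print('post',m.sum(),np.median(pts[m],0))
```

```text
818 [0.5727 0.1892 0.1855] [0.5974 0.2138 0.1898] [0.585  0.2018 0.1877] [0.5849 0.2019 0.1877]
[0.5851 0.2015 0.1876]
[ 0.0031 -0.0032  0.1452] [0.5859 0.203  0.188 ]
blade 460 [0.5769 0.264  0.1997] 0.247548110899162
collar 707 [0.5734 0.2844 0.2055]
post 272 [0.5739 0.2854 0.2298]
```

Emit:
move_arm:
  rows: "3 -4 20 0 0 0;0 0 20 0 0 0;0 0 20 0 0 0;0 0 10 0 0 0;0 0 0 0 0 0;0 0 0 0 0 0"

```text
time_s: 9.57
ee_pos: [0.5851, 0.2033, 0.2581]
eef_rot: [-3.141, -0.003, 0.131]
force: [0.5, 0.7, 0.4]
grip_width: 0.0941
```

Run:
```python
from h import *
d=sensors.get_obs(); ee=d['ee_pos']; R=Ro.from_euler('xyz',d['eef_rot']).as_matrix()
print(ee,d['eef_rot'],R.T@(np.array([.5852,.202,.170])-ee))
```

```text
[0.58505493 0.20326646 0.25809791] [-3.14104510e+00 -3.07982264e-03  1.31417719e-01] [-0.00029346  0.00132279  0.08809671]
```

Emit:
move_arm:
  rows: "0 1 6 0 -0.003 0;0 0 4 0 0 0;0 0 0 0 0 0;0 0 0 0 0 0"

```text
time_s: 10.07
ee_pos: [0.5855, 0.2023, 0.2487]
eef_rot: [-3.141, -0.002, 0.131]
force: [0.7, -0.6, -0.3]
grip_width: 0.0943
```

Emit:
move_arm:
  rows: "0 0 0 0 0 0;0 0 0 0 0 0;0 0 0 0 0 0;0 0 0 0 0 0;0 0 0 0 0 0;0 0 0 0 0 0;0 0 0 0 0 0;0 0 0 0 0 0"
  grip: -1
  newtons: 12

```text
time_s: 11.08
ee_pos: [0.5855, 0.2023, 0.249]
eef_rot: [-3.141, -0.002, 0.131]
force: [-0.4, -1.4, -0.3]
grip_width: 0.026
```

Emit:
move_arm:
  rows: "0 0 -4 0 0 0;0 0 -5 0 0 0;0 0 -5 0 0 0;0 0 0 0 0 0"

```text
time_s: 11.58
ee_pos: [0.5855, 0.2023, 0.2639]
eef_rot: [-3.141, -0.002, 0.131]
force: [0.1, -0.5, -1.7]
grip_width: 0.0259
```

Emit:
move_arm:
  rows: "0 0 -5 0 0 0;0 0 -5 0 0 0;0 0 -5 0 0 0;0 0 -5 0 0 0;0 0 -5 0 0 0;0 0 -4 0 0 0;0 0 0 0 0 0"

```text
time_s: 12.45
ee_pos: [0.5854, 0.2022, 0.2951]
eef_rot: [-3.141, -0.002, 0.131]
force: [-0.0, -1.2, -1.8]
grip_width: 0.0257
```

Run:
```python
from h import *
d=sensors.get_obs(); print(d['ee_pos'],d['force'],d['moment'],d['eef_rot'])
a,o=grab('side','s4');b,o=grab('scene','sc4')
A=cv2.resize(a['color'][110:210,220:290],None,fx=5.5,fy=5.5,interpolation=2);B=cv2.resize(b['color'][145:245,310:380],None,fx=5.5,fy=5.5,interpolation=2)
cv2.imwrite('pics/c4.png',np.hstack([A,B]))
```

```text
[0.58539567 0.20224328 0.2951099 ] [-0.02654262 -1.15955099 -1.75951608] [ 0.01446743  0.00289826 -0.05050408] [-3.14067119e+00 -2.20851384e-03  1.31366464e-01]
```

View pics/c4.png

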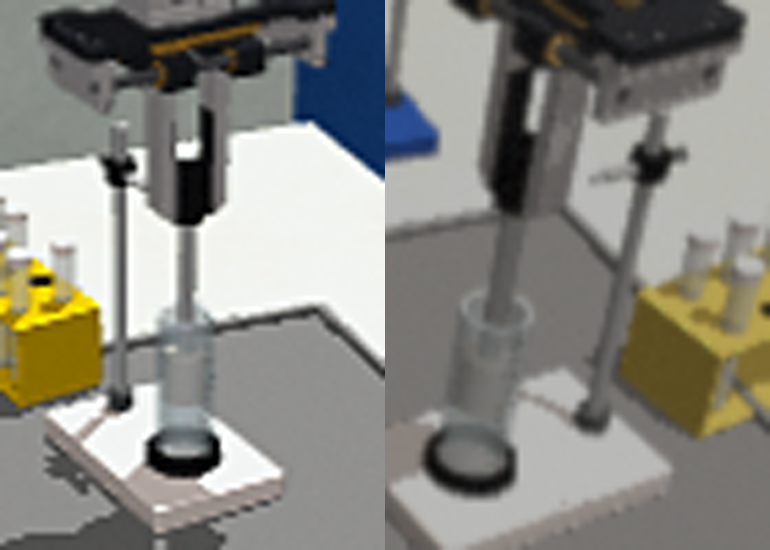

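Emit:
move_arm:
  rows: "0 0 -2 0 0 0;0 0 0 0 0 0;0 0 0 0 0 0"

```text
time_s: 12.92
ee_pos: [0.5852, 0.2022, 0.2964]
eef_rot: [-3.141, -0.001, 0.131]
force: [0.6, -0.6, -1.9]
grip_width: 0.0258
```

Run:
```python
from h import *
np.set_printoptions(precision=4,suppress=True)
d=sensors.get_obs(); print(d['ee_pos'],d['force'],d['moment'],d['grip_width'])
a,o=grab('side','s5');b,o=grab('scene','sc5');w,o=grab('wrist','w5')
A=cv2.resize(a['color'][120:190,225:285],None,fx=8,fy=8,interpolation=2)
cv2.imwrite('pics/c5.png',A)
for t in ['s2','s5']:
    print(t,'knob bottom expected before/now',proj(t,[[.5852,.202,.15],[.5852,.202,.198],[.579,.249,.198],[.574,.286,.23],[.5852,.202,.188]]))
cv2.imwrite('pics/w5b.png',cv2.resize(w['color'],None,fx=1.5,fy=1.5))
```

```text
[0.5852 0.2022 0.2964] [ 0.6127 -0.627  -1.9432] [-0.0101 -0.0265  0.0013] 0.02583607747261027
s2 knob bottom expected before/now [[253.3508 161.3803]
 [253.5292 149.0954]
 [246.7367 144.3382]
 [241.5692 132.6048]
 [253.4916 151.6836]]
s5 knob bottom expected before/now [[253.3508 161.3803]
 [253.5292 149.0954]
 [246.7367 144.3382]
 [241.5692 132.6048]
 [253.4916 151.6836]]
```

View pics/c5.png

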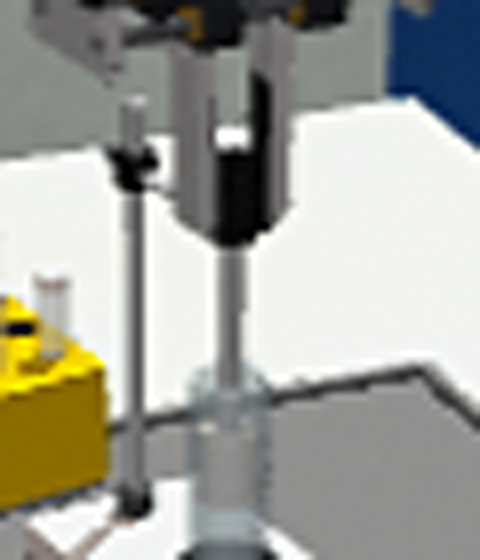

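View pics/w5b.png

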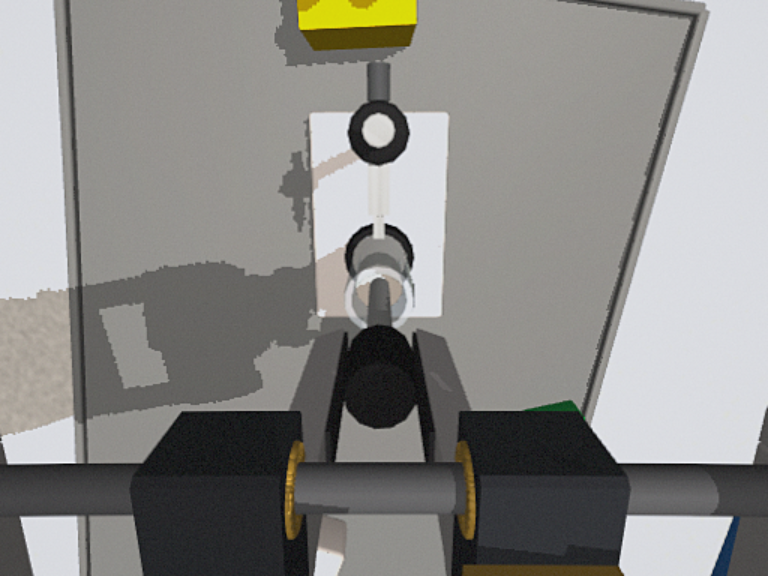

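Run:
```python
from h import *
np.set_printoptions(precision=4,suppress=True)
w=lambda u:((u[0]+.5)/1.5-.5,(u[1]+.5)/1.5-.5)
for u in [(380,395),(370,400),(390,405)]: print('top',depth('w5',w(u)))
P=np.array([depth('w5',(u,v)) for v in range(110,150) for u in range(246,258)])
m=abs(P[:,2]-.2)<.004; print('blade',np.median(P[m],0))
P=np.array([depth('w5',(u,v)) for v in range(60,112) for u in range(228,278)])
for h in(.206,.23): m=abs(P[:,2]-h)<.003; print(h,np.median(P[m],0))
# side view: knob lower edge, stand line from before (s2) for lift check
for t in['s2','s5']:
    d=np.load(t+'.npz')['color'][:,254].astype(int).max(1); print(t,list(zip(range(138,172),d[138:172])))
```

```text
top [0.5859 0.2019 0.2349]
top [0.5829 0.1997 0.235 ]
top [0.5897 0.199  0.2354]
blade [0.5768 0.2646 0.1997]
0.206 [0.5742 0.2848 0.2056]
0.23 [0.574  0.2853 0.2299]
s2 [(138, np.int64(244)), (139, np.int64(244)), (140, np.int64(244)), (141, np.int64(244)), (142, np.int64(244)), (143, np.int64(245)), (144, np.int64(244)), (145, np.int64(245)), (146, np.int64(244)), (147, np.int64(244)), (148, np.int64(244)), (149, np.int64(249)), (150, np.int64(218)), (151, np.int64(10)), (152, np.int64(19)), (153, np.int64(19)), (154, np.int64(10)), (155, np.int64(11)), (156, np.int64(13)), (157, np.int64(11)), (158, np.int64(12)), (159, np.int64(9)), (160, np.int64(6)), (161, np.int64(10)), (162, np.int64(0)), (163, np.int64(110)), (164, np.int64(101)), (165, np.int64(103)), (166, np.int64(104)), (167, np.int64(103)), (168, np.int64(124)), (169, np.int64(151)), (170, np.int64(127)), (171, np.int64(127))]
s5 [(138, np.int64(99)), (139, np.int64(10)), (140, np.int64(9)), (141, np.int64(10)), (142, np.int64(13)), (143, np.int64(10)), (144, np.int64(11)), (145, np.int64(9)), (146, np.int64(12)), (147, np.int64(10)), (148, np.int64(12)), (149, np.int64(4)), (150, np.int64(23)), (151, np.int64(113)), (152, np.int64(108)), (153, np.int64(106)), (154, np.int64(105)), (155, np.int64(105)), (156, np.int64(105)), (157, np.int64(105)), (158, np.int64(104)), (159, np.int64(101)), (160, np.int64(102)), (161, np.int64(101)), (162, np.int64(100)), (163, np.int64(100)), (164, np.int64(101)), (165, np.int64(103)), (166, np.int64(104)), (167, np.int64(105)), (168, np.int64(125)), (169, np.int64(154)), (170, np.int64(128)), (171, np.int64(127))]
```

Emit:
move_arm:
  rows: "0 0 0 0 0 0;0 0 0 0 0 0;0 0 0 0 0 0;0 0 0 0 0 0"

```text
time_s: 13.58
ee_pos: [0.5853, 0.2022, 0.2964]
eef_rot: [-3.141, -0.001, 0.131]
force: [-0.0, 1.1, -1.4]
grip_width: 0.0258
```

Run:
```python
from h import *
c,o=grab('wrist','w6'); print(depth('w6',(253,266)),o['force'],o['joint_vel'].round(4))
a,o=grab('side','s6'); print([depth('s6',u)[2].round(4) for u in [(275,257),(270,244),(265,233)]])
print(ctrl.hand_in())
```

```text
[0.58605131 0.20038651 0.23496681] [-0.04105811  1.09954086 -1.35055496] [-0.0003 -0.0007 -0.0004 -0.0003  0.0018  0.0002]
[np.float64(0.0575), np.float64(0.057), np.float64(0.0581)]
the job is handed in; nothing more can be done
None
```

I pressed the round, square and bar keys in that order, each released before the next. I then gripped the knob, drew the plunger straight up about 47.5 mm, and handed the job in at about 14 s, still holding it. The hand-in gives no verdict.

**Last checks:**
- **Height:** the knob underside is at about 0.197 m and the pointer at about 0.198 m. The knob had not slipped in the grip.
- **Hold:** the grip is set to 12 N, with the fingers closed to 25.8 mm on the 26 mm knob. The arm was at rest and sideways force was about 1 N.
- **Piston:** it is about 62 mm below the barrel mouth.
- **Keys:** all three read about 57 mm above the table, so they are up.

**Points that were not clean:**
- **Square key depth:** I judged this one from the fingertip height (about 5.5 mm down) and a push of about 5 N, without pressing hard against its stop.
- **Bar key force:** I pressed it to its stop with about 53 N at the fingertips, harder than needed.
- **Camera disagreement:** the scene and side cameras differed by about 10 mm on key positions. I used the wrist camera's close views, which agreed with the known heights.

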